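# Ready a clay extruder for loading on its sloping rest

### The arm

A 7-joint arm with a two-finger parallel gripper is mounted at the origin on the work surface. World frame = base frame: x ahead of the robot, y to its left, z up, the work surface at z = 0. Lengths are in mm, angles in rad, forces in N, time in s.
With the tool pointing down it reaches from about 400 to 850 mm from the base axis. Payload 4.5 kg.
Tool frame: the origin (TCP) lies on the front face of the gripper's body, between the roots of the fingers; the fingertips stand 73 mm ahead of it and the grasp point (between the pads) lies 54 mm ahead of it; z points along the fingers, y is the direction in which the jaws open and shut (so a half turn about z gives the same grasp; the last joint's range is limited). The gripper opens to 85 mm and grips with 20 to 120 N. Pads are 22 mm wide; open, the fingers measure 114 mm over their backs; the gripper's body (76 mm by 85 mm) begins 54 mm behind the grasp point. The pads swing forward as they close: fully open they stand 13 mm farther back than shut.
Start: joints at [-1.116, 0.689, -0.195, 1.565, 0.157, 0.902, -0.215], TCP at [255.289, 570.504, 303.917] pointing down, gripper open.
Joint ranges: [-3.01, 3.01], [-0.46, 2.08], [-1.47, 1.51], [0.13, 2.56], [-1, 4.14], [0.04, 2.09], [-2.66, 2.66]. Speed limits (rad/s): [2.57, 2.57, 3.14, 3.14, 3.14, 3.14, 3.14].

### API

Orientations are given as [roll, pitch, yaw] about the fixed x, y, z axes, in that order (R = Rz(yaw) Ry(pitch) Rx(roll)).
In Python, from cell import bot, ik, cams, job_done, finder gives the robot as it stands. Calls block until the motion is done:
- bot.move_pose(position, orientation): joint-space move of the TCP to a pose.
- bot.servo_line(position, velocity=150, attitude=None): straight line of the TCP; attitude=None keeps the orientation; velocity is the mean speed in mm/s.
- bot.set_joints(angles): joint-space move.
- bot.move_gripper(opening, force=None): finger opening in mm; force is the grip in N (None keeps the last); returns when the fingers have stopped.
- bot.wait(seconds).
- ik(position, orientation): joint angles nearest the present ones, or None.
- bot.get_state(): the state.
- cams.get_image(name): name is "scene" or "top"; returns a dict with "frame" (384x512x3 uint8, blue, green, red), "K" (3x3 intrinsics, pixels), "position" and "rotation" of the camera in the world. Camera axes: x right, y down, z forward; pixel columns grow to the right and rows downward; lengths in mm; the calibration is good to about 2 mm. A picture is of the moment at which its call begins. There is no depth.
A pose or a line that the arm cannot do raises bot.IKError and nothing moves.
- job_done(): hands the job in, once; it reports no verdict.
Trained networks look in a picture, given as the dict that the camera call returned (one of the last four; its "shot" number tells which), for a name from the list of things; names that differ only in an ending like _2 or _b are one class to them, and where a whole thing is asked for, a point or a joint stands for the part that bears it (a point fixed in the world has none). Each returns a list of dicts, best first, with "score" (0 to 1); they miss things now and then, are a little off and sometimes report something else, mostly with a low value. They report only what shows in the picture. A call takes as long as a camera call. They do not tell look-alikes from the thing itself.
- finder.trace(name, picture): "region" (384x512 bool, what is visible of it) and "bbox" ([left, top, right, bottom] in pixels, round what is visible of it).
The state is a dict: "t": time; "joint_pos": joint angles; "joint_vel": joint speeds; "joint_torque": joint torques, N m; "eef_pos": TCP position; "orientation": TCP orientation; "wrist_force": force on the tool from outside, world axes, zero at the start; "moment": the same for the moment, N m; "grip_width": finger opening in mm.
Only numpy, scipy, OpenCV 4.12 (cv2) and the standard library are available. Lean on these libraries where they do the work, as an engineer would, in place of code of your own. Each camera call takes 0.05 s, during which the arm holds its last target.

### The job

Get the clay extruder ready for loading: with its plunger still pushed in, lay it in the two V saddles of the sloping wooden rest, open mouth uphill and its rear cap up against the lower saddle, and let go of it. Then take the wooden handle and draw the plunger straight back along the barrel to 70 mm out (about half its stroke), without wedging it sideways in its bore or pulling the barrel off its saddles. Finish while still holding the handle there, so that a colleague can load the clay, and leave the other things on the bench where they are.

Things in the scene. Friction and masses are not known exactly. Their poses are not given: they have to be found in the camera images.
- barrel: extruder barrel (loose, 0.4 kg), plunger inside: aluminium tube 46 mm outside, 38 inside, a hexagonal steel piece at each end (58 mm across flats). Starts lying on a flat, axis level, 29 mm above the bench. Origin on the axis at mid length, x to the open mouth. Along x (mm): bare tube -75 to 71, mouth ring 71 to 93, rear cap -95 to -75, round guide bush (20 mm diameter) -125 to -95
- mouth (a point): centre of the barrel's open mouth, on its axis, 93 mm from the barrel's origin. The centre of mass of barrel and plunger together lies about 26 mm behind the barrel's origin (x = -26 mm) with the plunger in
- plunger: plunger (loose in the barrel, 0.24 kg): 12 mm steel rod coming out of the guide bush, a piston in the tube and a turned wooden handle at the end; held by friction only, 0.7 mm play. Frame the same as the barrel's when pushed fully in (it may turn about x); starts 0 to 6 mm out. Drawn out d mm it has moved by -d along the barrel's x; stops at 135 mm
- handle (a point): middle of the waist of the plunger's handle, on its axis, at plunger x = -150 mm. The waist (24 mm diameter, 30 mm long) is the place to grip; a collar of 33 mm diameter (8 mm long) is at its front and a flange of 36 mm (8 mm) at its rear end
- rest: wooden loading rest, fixed to the bench: base board 205 x 90 x 16 mm with an inclined board on it, itself 84 mm wide. Origin at the centre of the underside of the base; x along the rest, level, towards its higher end; z up. Nothing of it is below the handle of a seated extruder
- saddle: inclined part of the rest, sloping 15 degrees. Origin (110 mm above the rest's) and x axis (uphill) are where the barrel's origin and x axis come when seated; y level, z square to the slope. Lower V saddle at x -109 to -95 mm takes the guide bush, rear cap against its uphill face; upper V at x 37 to 53 takes the tube. Board's top 50 mm below the axis
- upper (a point): middle of the upper saddle, on the seated barrel's axis, at saddle x = 45 mm. Both saddles are 90 degree Vs of wooden strips, open to the saddle's +z; the upper reaches 41 mm to each side and up to the axis, the lower 38 mm to each side and up to 16 mm above the axis
- beaker: a fired terracotta beaker standing on the bench, 72 mm across, 85 mm high, origin at the centre of its foot; to be left alone
- stick: a flat wooden modelling tool, 212 x 14 x 7 mm, lying on the bench, origin at the middle of its underside; to be left alone
- mould: a white plaster mould, 166 x 130 x 60 mm with a round hollow, on a wooden bat of 190 x 150 x 14 mm, origin at the centre of its underside; to be left alone
Not all that is in view belongs to the job. What is shaped like the plunger but pink is not meant. What is shaped like the rest but yellow is not meant.

How it is judged:
By the outcome, as a careful person would: the job done as asked, in the order asked, and still so for the second after the job is handed in, while the arm keeps its last pose, push and grip.
It also fails if it takes over 45 s, if anything falls off the work surface, if the arm or the gripper's body presses on something with over 40 N, if the wrist force passes 120 N, or if a joint passes its speed limit or range.

## Working session

There is one attempt and no reset: what is moved stays moved. The work goes in short steps, each a Python script; the robot and the scene stay as the last script left them, time stands still between calls to the robot, and variables do not carry over. Pictures are saved under pics/ and viewed, and the job is handed in when it is done.

```bash
ls; mkdir -p pics
python3 - <<'E'
from cell import bot, ik, cams, job_done, finder
import cv2
for n in ["scene","top"]:
    p=cams.get_image(n); cv2.imwrite(f"pics/{n}0.png",p["frame"]); print(n,p["K"],p["position"],p["rotation"],p["shot"])
s=bot.get_state(); print(s)
E
```

```text
pics
scene [[388.44853285   0.         254.1307178 ]
 [  0.         388.44853285 194.73332591]
 [  0.           0.           1.        ]] [1251.00589504 -373.88838434  903.51069617] [-2.2746531   0.00538407  1.05750816] 1
top [[419.99845779   0.         255.52295133]
 [  0.         419.99845779 186.29295467]
 [  0.           0.           1.        ]] [ 146.95296512   83.80206536 1524.08765128] [-2.93998156  0.00594054 -1.58330609] 2
{'t': 0.1, 'joint_pos': array([-1.11619931,  0.68987555, -0.194554  ,  1.56626197,  0.15728429,
        0.90250046, -0.21509938]), 'joint_vel': array([ 0.00065934, -0.00225404, -0.00120371, -0.00402949,  0.00014689,
        0.00191037, -0.00140377]), 'joint_torque': array([-2.33535626e-03, -5.40602946e+01, -1.27141390e+00, -1.58985221e+01,
        9.30171489e-03,  4.39465497e-03, -1.42229908e-07]), 'eef_pos': array([255.12661368, 570.03909952, 303.17448559]), 'orientation': array([-3.13994099e+00,  9.09292201e-05,  2.72089178e+00]), 'wrist_force': array([ 0.05006853, -0.58305575,  1.08826893]), 'moment': array([ 0.02743349, -0.03420778, -0.04994751]), 'grip_width': 85.18343193511708}
```

View pics/scene0.png

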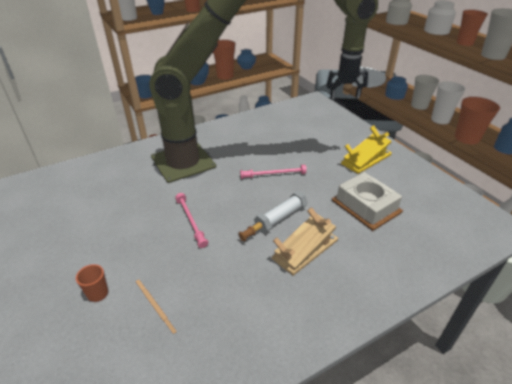

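View pics/top0.png

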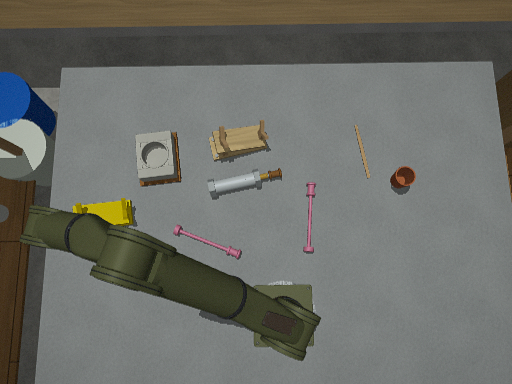

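The candidates in the top view are:
- Barrel with wooden handle at about (240,183). It is the only one. The pink plunger shapes at (207,241) and (310,217) are decoys.
- Wooden rest at (238,140), which is the one meant. The yellow one at (105,212) is a decoy.

I'll confirm in enlarged crops and take masks.

```bash
cat > h.py <<'E'
import numpy as np, cv2
from scipy.spatial.transform import Rotation as R
def rpy(a): return R.from_euler('xyz',a).as_matrix()
def proj(p,X):
    X=np.atleast_2d(X); c=(X-np.array(p["position"]))@rpy(p["rotation"])
    u=c@np.array(p["K"]).T; return u[:,:2]/u[:,2:]
def back(p,uv,z):
    uv=np.atleast_2d(uv).astype(float); d=np.c_[uv,np.ones(len(uv))]@np.linalg.inv(p["K"]).T@rpy(p["rotation"]).T
    o=np.array(p["position"]); return o+d*((z-o[2])/d[:,2])[:,None]
E
python3 - <<'E'
from cell import bot, ik, cams, job_done, finder
import cv2,numpy as np,pickle
from h import *
out={}
ims=[]
for n in ["scene","top"]:
    p=cams.get_image(n); f=p["frame"].copy()
    out[n]={k:p[k] for k in("frame","K","position","rotation")}
    for nm in ["barrel","plunger","rest","saddle","handle"]:
        r=finder.trace(nm,p)
        out[n,nm]=r
        for q in r: 
            x=np.argwhere(q["region"]); c=x.mean(0)[::-1]
            print(n,nm,round(q["score"],2),np.round(q["bbox"]),len(x),np.round(back(p,c,29)[0]))
    c=(190,100,310,220) if n=="top" else (220,170,350,280)
    ims.append(cv2.resize(f[c[1]:c[3],c[0]:c[2]],None,fx=5,fy=5,interpolation=cv2.INTER_CUBIC))
    cv2.imwrite(f"pics/crop_{n}.png",ims[-1])
pickle.dump(out,open("masks.pkl","wb"))
E
```

```text
scene barrel 0.97 [255. 192. 308. 234.] 861 [469. 159.  29.]
scene barrel 0.25 [273. 208. 338. 268.] 1768 [611. 158.  29.]
scene plunger 0.77 [244. 166. 307. 175.] 212 [277. 272.  29.]
scene plunger 0.58 [181. 195. 207. 247.] 381 [ 368. -110.   29.]
scene plunger 0.55 [242. 225. 258. 244.] 151 [500.  18.  29.]
scene rest 0.96 [270. 208. 340. 278.] 2295 [624. 152.  29.]
scene rest 0.96 [342. 127. 389. 175.] 1280 [346. 648.  29.]
scene saddle 0.83 [348. 123. 394. 169.] 945 [322. 668.  29.]
scene saddle 0.63 [272. 209. 333. 269.] 1728 [610. 159.  29.]
scene handle 0.64 [176. 192. 209. 247.] 327 [ 370. -110.   29.]
scene handle 0.6 [237. 225. 257. 239.] 161 [501.  18.  29.]
scene handle 0.59 [241. 164. 311. 178.] 192 [265. 249.  29.]
scene handle 0.16 [ 72. 262. 110. 305.] 906 [ 455. -441.   29.]
top barrel 0.68 [207. 170. 268. 199.] 746 [467. 163.  29.]
top barrel 0.43 [267. 168. 283. 180.] 96 [499.  19.  29.]
top plunger 0.67 [174. 226. 242. 258.] 306 [258. 270.  29.]
top plunger 0.59 [303. 180. 315. 251.] 218 [ 341. -103.   29.]
top plunger 0.48 [269. 170. 281. 181.] 68 [499.  19.  29.]
top rest 0.82 [212. 120. 269. 162.] 1555 [627. 154.  29.]
top rest 0.63 [ 69. 201. 133. 223.] 966 [369. 617.  29.]
top saddle 0.83 [212. 125. 269. 156.] 1298 [636. 145.  29.]
top saddle 0.58 [ 72. 197. 130. 228.] 922 [370. 628.  29.]
top saddle 0.35 [135. 131. 182. 186.] 2261 [564. 449.  29.]
top handle 0.57 [304. 182. 316. 253.] 328 [ 343. -103.   29.]
top handle 0.54 [174. 231. 242. 260.] 373 [255. 261.  29.]
```

View pics/crop_top.png

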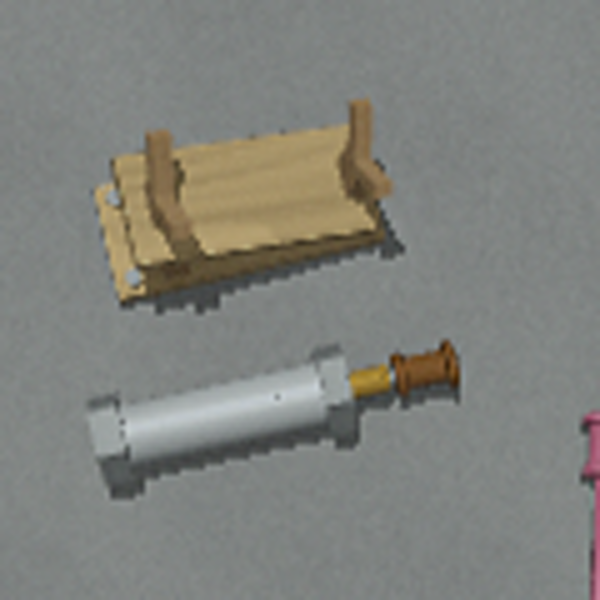

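View pics/crop_scene.png

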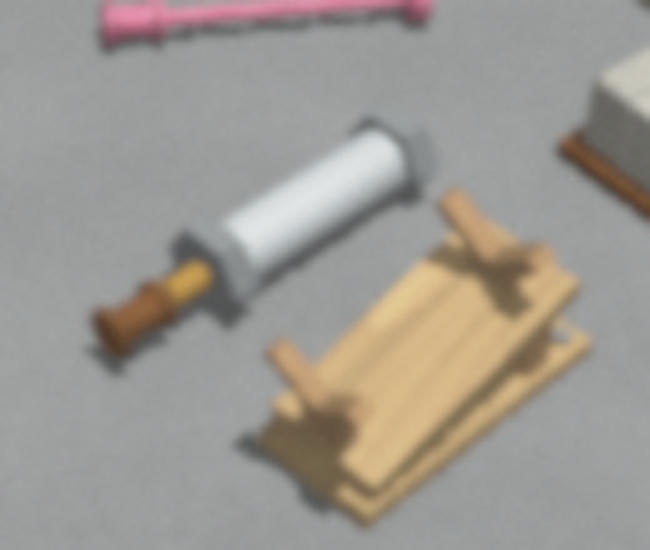

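The crops confirm it:
- **Barrel:** aluminium with bronze bush and wooden handle, centre near top (235,183), mouth to the left (+y).
- **Rest:** plain wood, top (240,140), upper V to the left (+y).

Next I fit pose models to both views.

```bash
cat > fit.py <<'E'
import numpy as np, cv2, pickle
from scipy.optimize import minimize
from h import *
def box(x0,x1,y0,y1,z0,z1): return np.array([[x,y,z] for x in(x0,x1) for y in(y0,y1) for z in(z0,z1)],float)
def cyl(x0,x1,r,n=24,ph=0):
    a=np.arange(n)*2*np.pi/n+ph
    return np.array([[x,r*np.cos(t),r*np.sin(t)] for x in(x0,x1) for t in a])
def Tz(x,y,yaw): return rpy([0,0,yaw]),np.array([x,y,0.])
RS=rpy([0,-np.deg2rad(15),0])
def sad(P): return P@RS.T+np.array([0,0,110.])
def strip(x0,x1,w,top,t,sg):
    # V strip: inner face at 45deg; given inner offset r (distance axis->face) and outer end
    # cross-section polygon in (y,z): inner face line: z=|y|-r*sqrt2
    return None
S=4
def render(p,hulls,off,roi):
    l,t,r,b=roi; m=np.zeros(((b-t)*S,(r-l)*S),np.uint8)
    for P in hulls:
        uv=proj(p,P)+off
        q=((uv+0.5-[l,t])*S-0.5)
        h=cv2.convexHull(np.round(q*16).astype(np.int32)); cv2.fillConvexPoly(m,h,255,cv2.LINE_AA,4)
    return cv2.resize(m,(r-l,b-t),interpolation=cv2.INTER_AREA).astype(float)/255
def rest_hulls(x,y,yaw,b0=-118,b1=70,bt=14):
    Rz,t=Tz(x,y,yaw)
    H=[box(-102.5,102.5,-45,45,0,16), sad(box(b0,b1,-42,42,-50-bt,-50))]
    for (x0,x1,w,top,r) in((37,53,41,0,23),(-109,-95,38,16,10)):
        for s in(1,-1):
            k=r*2**.5; e=[]
            # strip: inner face from bottom (0,-k) up to z=top ; outer end at y=w
            yi=top+k
            pts=[(0,-k),(min(yi,w),min(yi,w)-k),(w,min(top,w-k)-(0 if yi>=w else (w-yi))),(0,-k-12*2**.5)]
            H.append(sad(np.array([[xx,s*a,z] for xx in(x0,x1) for a,z in pts])))
    return [P@Rz.T+t for P in H]
def barrel_hulls(x,y,yaw,d,z=29.,parts="all"):
    Rz,t=Tz(x,y,yaw); t=t+[0,0,z]
    hx=29/np.cos(np.pi/6)
    M=[cyl(-75,71,23),cyl(71,93,hx,6,0),cyl(-95,-75,hx,6,0)]
    C=[cyl(-125,-95,10)]
    Hn=[cyl(-165-d,-135-d,12),cyl(-143+8-d,-135-d+8,16.5),cyl(-173-d,-165-d,18)]
    rod=[cyl(-140-d,-120,6)]
    L={"all":M+C+Hn+rod,"metal":M,"col":C+Hn}[parts]
    return [P@Rz.T+t for P in L]
E
python3 - <<'E'
from fit import *
o=pickle.load(open("masks.pkl","rb"))
rois={"top":(200,110,300,210),"scene":(230,180,345,285)}
sat={};met={}
for n in rois:
    l,t,r,b=rois[n]; f=o[n]["frame"][t:b,l:r].astype(float)
    s=f.max(2)-f.min(2); sat[n]=s
    met[n]=o[n,"barrel"][0]["region"][t:b,l:r].astype(float)
    q=o[n,"rest"]; rr=max(q,key=lambda a:a["score"])
    print(n,np.percentile(s,[5,50,80,95]))
# separate by rest mask dilated
def sm(s): return np.clip((s-12)/25,0,1)
R0={}
for n in rois:
    l,t,r,b=rois[n]
    rm=cv2.dilate(o[n,"rest"][0]["region"][t:b,l:r].astype(np.uint8),np.ones((7,7)))
    bm=cv2.dilate(o[n,"barrel"][0]["region"][t:b,l:r].astype(np.uint8),np.ones((3,3)))
    R0[n]=(sm(sat[n])*rm, sm(sat[n])*(1-rm))
def cr(v,ret=False):
    e=0;ims=[]
    for n in rois:
        m=render(o[n],rest_hulls(*v),0,rois[n]); e+=((m-R0[n][0])**2).sum(); ims.append(m)
    return e
best=None
for x0 in [np.array([630,150,np.pi/2+a,-118,70,14.]) for a in(0,.15,.3)]:
    simp=np.vstack([x0]+[x0+d for d in np.diag([12,12,.1,8,8,5])])
    r=minimize(cr,x0,method="Nelder-Mead",options=dict(maxiter=900,xatol=.01,fatol=.01,initial_simplex=simp))
    print(np.round(r.x,3),r.fun)
    if best is None or r.fun<best.fun: best=r
# per view
for n in list(rois):
    g=lambda v:((render(o[n],rest_hulls(*v,*best.x[3:]),0,rois[n])-R0[n][0])**2).sum()
    x0=best.x[:3]; q=minimize(g,x0,method="Nelder-Mead",options=dict(initial_simplex=np.vstack([x0]+[x0+d for d in np.diag([5,5,.04])])))
    print("rest only",n,np.round(q.x,3),q.fun)
def cb(v,ns=rois):
    e=0
    for n in ns:
        H=barrel_hulls(*v,parts="col"); m=render(o[n],H,0,rois[n]); e+=((m-R0[n][1])**2).sum()
        m2=render(o[n],barrel_hulls(*v,parts="metal"),0,rois[n]); e+=((m2-met[n])**2).sum()
    return e
x0=np.array([467,150,np.pi/2+.15,3])
for ns in (["top","scene"],["top"],["scene"]):
    q=minimize(cb,x0,args=(ns,),method="Nelder-Mead",options=dict(maxiter=600,initial_simplex=np.vstack([x0]+[x0+d for d in np.diag([10,10,.1,4])])))
    print("barrel",ns,np.round(q.x,3),q.fun)
    if len(ns)==2: bb=q.x
np.savez("est.npz",rest=best.x,barrel=bb)
out=[]
for n in rois:
    l,t,r,b=rois[n]; im=cv2.resize(o[n]["frame"][t:b,l:r],None,fx=5,fy=5,interpolation=cv2.INTER_CUBIC)
    for H,c in((rest_hulls(*best.x),(0,0,255)),(barrel_hulls(*bb),(0,255,0))):
        for P in H:
            h=cv2.convexHull((((proj(o[n],P)+.5-[l,t])*5-.5)).astype(np.int32)); cv2.polylines(im,[h],True,c,1)
    cv2.imwrite(f"pics/fit_{n}.png",im)
E
```

```text
top [ 2.  5.  8. 63.]
scene [ 1.  3. 31. 77.]
[ 624.998  154.342    1.801 -115.997   68.855    9.37 ] 118.85940361399463
[ 624.967  154.398    1.801 -113.116   68.675   13.453] 117.78662852748943
[ 624.954  154.399    1.801 -115.231   68.361   18.049] 121.52738669742408
rest only top [626.983 155.204   1.791] 52.062875509419456
rest only scene [623.841 154.224   1.801] 36.34400369088812
barrel ['top', 'scene'] [467.066 165.72    1.789  -0.657] 227.19933317954633
barrel ['top'] [466.697 165.468   1.794  -1.263] 98.89154509803922
barrel ['scene'] [4.67149e+02 1.65925e+02 1.78600e+00 1.09000e-01] 129.3798742022299
```

View pics/fit_top.png

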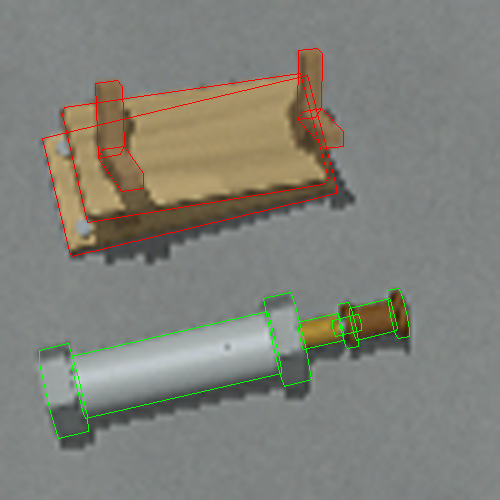

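View pics/fit_scene.png

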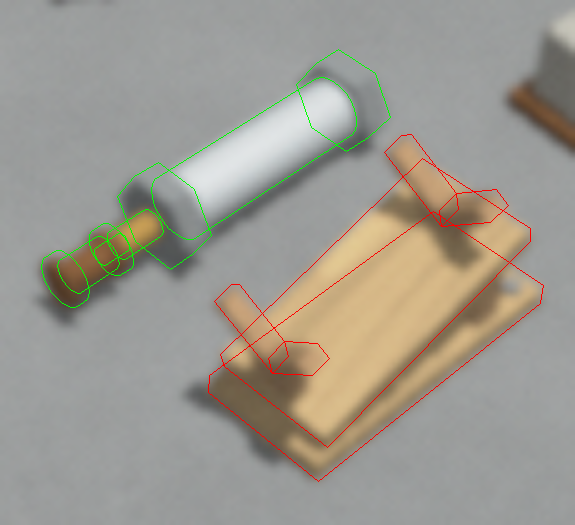

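Both models overlay well in both views. Next I plan the waypoints and check the IK.

```bash
cat > plan.py <<'E'
from h import *
D15=np.deg2rad(15)
e=np.load("est.npz")
class Fr:
    def __init__(s,Rm,o): s.R=Rm; s.o=np.array(o,float)
    def p(s,x,y=0,z=0): return s.o+s.R@np.array([x,y,z],float)
RX,RY,RYAW=625.2,154.4,1.798
B=Fr(rpy([0,0,e["barrel"][2]]),[*e["barrel"][:2],29.])
S=Fr(rpy([0,-D15,RYAW]),[RX,RY,110.])
def tool(F,flip): return R.from_matrix(F.R@rpy([np.pi,0,0])@rpy([0,0,np.pi*flip])).as_euler('xyz')
def tcp(F,x,y=0,z=0,off=54): return F.p(x,y,z+off)   # TCP so that grasp point is at F(x,y,z)
E
python3 - <<'E'
from plan import *
from cell import bot,ik
for fl in (0,1):
    print(fl)
    for F,x,z in((B,-26,0),(B,-26,130),(S,-21,100),(S,-26,0),(S,-150,100),(S,-152,0),(S,-226,0)):
        q=ik(tcp(F,x,0,z),tool(F,fl)); print(np.round(tcp(F,x,0,z)),None if q is None else np.round(q,2))
print(bot.get_state()["t"])
E
```

```text
0
[473. 140.  83.] [-0.37  0.92 -0.02  2.1   0.15  0.12 -0.31]
[473. 140. 213.] [-0.36  0.67 -0.04  2.05  0.06  0.42 -0.22]
[639.  96. 253.] [ 0.05  0.81 -0.32  1.52 -0.04  0.85  0.08]
[634. 116. 155.] [ 0.04  0.94 -0.36  1.59  0.04  0.66  0.02]
[667. -26. 220.] [ 0.21  0.89 -0.29  1.43 -0.04  0.91  0.27]
[661.  -2. 123.] [ 0.21  1.02 -0.35  1.5   0.06  0.72  0.19]
[678. -72. 104.] [ 0.31  1.08 -0.38  1.4   0.12  0.79  0.25]
1
[473. 140.  83.] [-0.09  0.96 -0.49  2.08  1.21  0.42  1.8 ]
[473. 140. 213.] [ 0.09  0.78 -0.79  2.03  0.87  0.71  2.1 ]
[639.  96. 253.] [ 0.39  1.02 -1.11  1.5   0.71  1.08  2.6 ]
[634. 116. 155.] [ 0.36  1.16 -1.1   1.57  0.89  0.97  2.47]
[667. -26. 220.] [-0.24  0.98  0.66  1.46 -0.87  1.14 -2.2 ]
[661.  -2. 123.] [ 0.54  1.27 -1.19  1.48  0.98  1.1   2.65]
[678. -72. 104.] [-0.08  1.11  0.44  1.43 -0.82  0.95 -2.17]
0.7
```

Run:
```python
from plan import *
from cell import bot,ik,cams
o=tool(B,0)
bot.move_pose(tcp(B,-26,0,130),o)
print(bot.get_state()["t"])
bot.servo_line(tcp(B,-26,0,0),150)
s=bot.get_state();print(s["t"],s["eef_pos"],s["wrist_force"])
bot.move_gripper(40,60)
s=bot.get_state();print(s["t"],s["eef_pos"],s["wrist_force"],s["grip_width"])
for n in("scene","top"):
    p=cams.get_image(n);cv2.imwrite(f"pics/g_{n}.png",p["frame"])
a=cv2.resize(cv2.imread("pics/g_scene.png")[150:270,210:360],None,fx=4,fy=4,interpolation=2);cv2.imwrite("pics/g_s.png",a)
```

```text
2.4833
3.5 [473.08269782 140.54940721  83.61027553] [-0.1117621   0.40319633  0.1765104 ]
3.95 [473.03015302 140.4221516   83.80685836] [-0.82010167  0.40240554  5.9875687 ] 44.9696243701934
```

View pics/g_s.png

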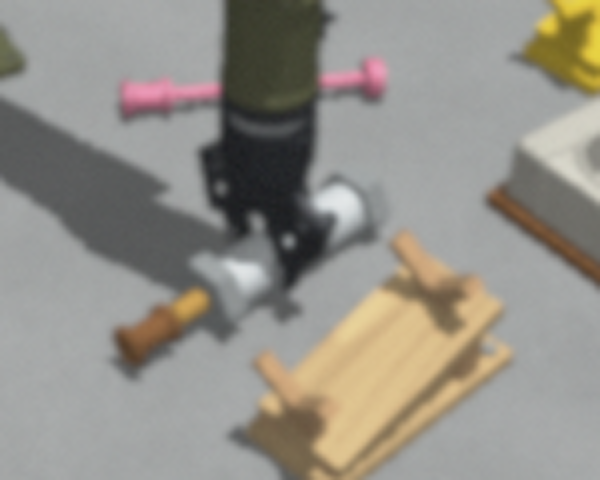

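The tube is gripped across near its centre of mass, with the handle untouched at crop (150,320). I lift it and carry it to hover 45 mm above the seat.

Run:
```python
from plan import *
from fit import barrel_hulls,rest_hulls
import fit
from cell import bot,ik,cams
bot.servo_line(tcp(B,-26,0,125),150)
s=bot.get_state();print(s["t"],s["wrist_force"],s["moment"],s["grip_width"])
bot.move_pose(tcp(S,-20,0,45),tool(S,0))
s=bot.get_state();print(s["t"],s["eef_pos"],tcp(S,-20,0,45),s["wrist_force"],s["moment"],s["grip_width"])
for n in("scene","top"):
    p=cams.get_image(n)
    c=(230,160,360,285) if n=="scene" else (190,90,310,210)
    im=cv2.resize(p["frame"][c[1]:c[3],c[0]:c[2]],None,fx=4.8,fy=4.8,interpolation=2)
    # expected seated-axis shifted hulls
    hx=29/np.cos(np.pi/6)
    for P in[fit.cyl(-75,71,23),fit.cyl(71,93,hx,6),fit.cyl(-95,-75,hx,6),fit.cyl(-125,-95,10),fit.cyl(-165,-135,12),fit.cyl(-173,-165,18)]:
        P=P+[6,0,45]; W=P@S.R.T+S.o
        h=cv2.convexHull(((proj(p,W)+.5-c[:2])*4.8-.5).astype(np.int32));cv2.polylines(im,[h],True,(0,255,0),1)
    cv2.imwrite(f"pics/h_{n}.png",im)
```

```text
5.0333 [ 0.18046634  1.04543217 -7.89692093] [-0.02177673 -0.01574037  0.01729228] 45.12332483102932
5.7167 [634.7482084  108.62182767 198.11249434] [635.3232732  110.61339327 200.4502759 ] [-1.44783634  0.58009397 -7.16363079] [-0.59683798 -0.01329039  0.03490156] 45.070267851173476
```

View pics/h_scene.png

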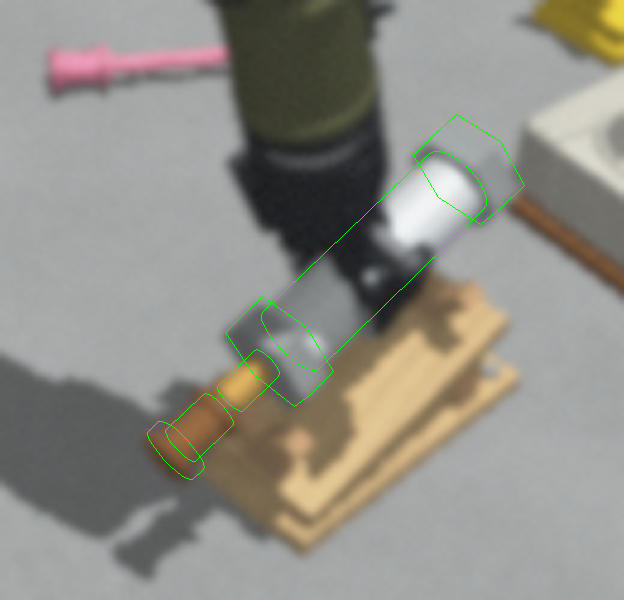

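View pics/h_top.png

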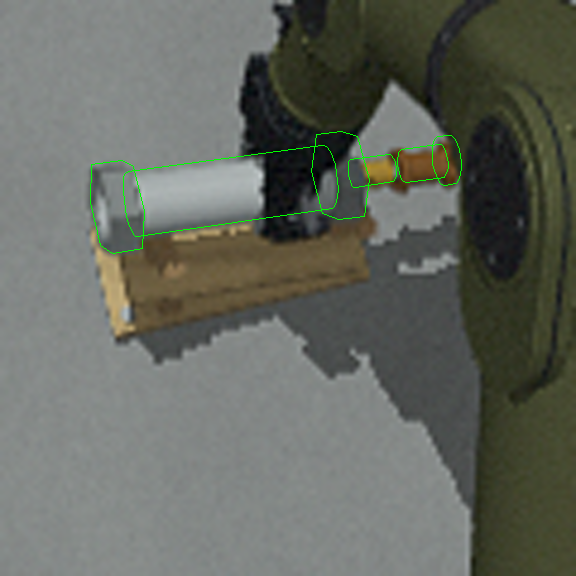

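The hover matches the prediction within about 1 px in both views. Next is a guarded descent into the Vs.

Run:
```python
from plan import *
from cell import bot,ik,cams
bot.wait(0.2)
s=bot.get_state();print(s["t"],S.R.T@(s["eef_pos"]-tcp(S,-20,0,45)),s["wrist_force"],s["moment"])
bot.servo_line(tcp(S,-20,0,6),100)
bot.wait(0.2)
s=bot.get_state();f0=s["wrist_force"];print(s["t"],S.R.T@(s["eef_pos"]-tcp(S,-20,0,0)),f0,s["moment"])
z=6
while z>-5:
    z-=1; bot.servo_line(tcp(S,-20,0,z),20)
    s=bot.get_state(); f=S.R.T@(s["wrist_force"]-f0); print(z,round(s["t"],2),np.round(S.R.T@(s["eef_pos"]-tcp(S,-20,0,0)),2),np.round(f,1),np.round(s["moment"],2))
    if np.linalg.norm(f)>9: break
```

```text
6.0167 [ 1.20563366  0.46992253 -0.32038525] [ 0.19924305 -0.11394755 -7.53436288] [-0.65104647 -0.18275998 -0.07255241]
6.7583 [-0.09121718 -0.4013072   6.70835293] [-0.10668554 -0.17014422 -7.09945978] [-0.65657236 -0.20343538  0.02857708]
5 7.01 [-0.04  0.04  5.1 ] [ 0.5 -0.3  0.3] [-0.72 -0.15  0.03]
4 7.26 [0.02 0.07 3.9 ] [ 0.6 -1.4  0.1] [-0.64 -0.08 -0.05]
3 7.51 [0.01 0.09 2.86] [ 1.   0.2 -0.8] [-0.65 -0.17 -0.06]
2 7.76 [0.04 0.06 1.91] [ 0.9 -0.7 -0.3] [-0.65 -0.14 -0.02]
1 8.01 [-0.02 -0.2   1.12] [-0.4 -0.3  0.9] [-0.68 -0.28  0.03]
0 8.26 [-0.06 -0.27  0.98] [ 0.2  3.  10.7] [-0.67  0.25  0.48]
```

Both Vs have the barrel at about z +1. I slide it downhill until the cap meets the lower saddle.

Run:
```python
from plan import *
from cell import bot,ik,cams
f0=np.array([-0.1,-.17,-7.1])
x=-20;z=0.3
while x>-34:
    x-=1; bot.servo_line(tcp(S,x,-0.2,z),20)
    s=bot.get_state(); f=S.R.T@(s["wrist_force"]-f0); print(x,round(s["t"],2),np.round(S.R.T@(s["eef_pos"]-tcp(S,0,0,0)),2),np.round(f,1),np.round(s["moment"],2))
    if f[0]>14: break
for n in("scene","top"):
    p=cams.get_image(n)
    c=(230,160,360,285) if n=="scene" else (190,90,310,210)
    cv2.imwrite(f"pics/k_{n}.png",cv2.resize(p["frame"][c[1]:c[3],c[0]:c[2]],None,fx=4.8,fy=4.8,interpolation=2))
```

```text
-21 8.51 [-20.17  -0.3    0.98] [ 1.8  2.9 12.8] [-0.28  0.49  0.46]
-22 8.76 [-20.23  -0.34   1.01] [ 4.   3.3 13. ] [-0.11  0.58  0.34]
-23 9.01 [-20.31  -0.32   0.96] [ 5.3  4.  13.2] [0.17 0.69 0.32]
-24 9.26 [-20.43  -0.32   0.95] [ 7.4  3.4 13.4] [0.4  0.78 0.3 ]
-25 9.51 [-20.53  -0.34   0.98] [ 8.6  4.3 14.7] [0.66 0.89 0.23]
-26 9.76 [-20.63  -0.33   0.92] [10.2  3.6 14.4] [0.87 1.   0.18]
-27 10.01 [-20.8   -0.34   0.94] [12.1  4.2 15.1] [1.12 1.17 0.08]
-28 10.26 [-21.25  -0.34   0.93] [12.5  4.3 16.4] [1.28 1.2  0.1 ]
-29 10.51 [-22.03  -0.34   0.91] [12.4  4.2 15.1] [1.25 1.15 0.04]
-30 10.76 [-22.99  -0.36   0.93] [12.3  4.  15.4] [1.33 1.25 0.04]
-31 11.01 [-23.94  -0.33   0.93] [13.1  4.  15.5] [1.3  1.18 0.02]
-32 11.26 [-24.88  -0.36   0.93] [13.5  5.  15.2] [1.32 1.25 0.03]
-33 11.51 [-25.92  -0.33   0.92] [13.6  5.  15.9] [1.33 1.25 0.05]
-34 11.76 [-26.86  -0.34   0.94] [13.2  4.9 16. ] [1.33 1.18 0.09]
```

View pics/k_scene.png

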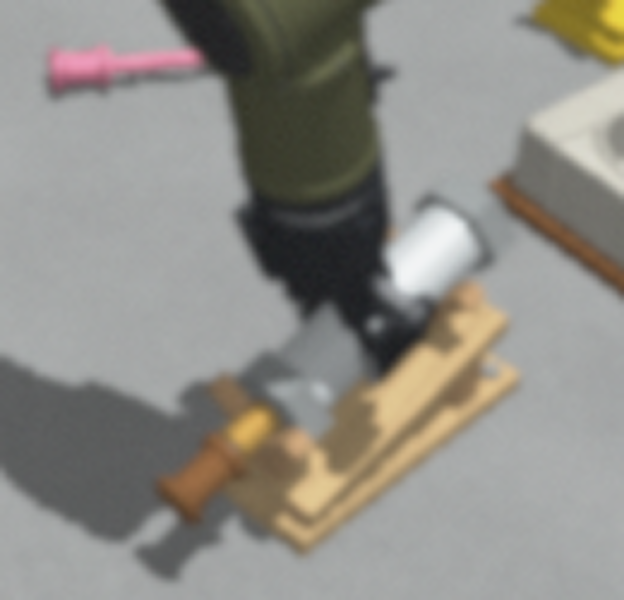

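Run:
```python
from plan import *
from cell import bot,ik,cams
f0=np.array([-0.1,-.17,-7.1])
x=-34;z=0.5;prev=-26.86
while x>-44:
    x-=1; bot.servo_line(tcp(S,x,-0.2,z),25)
    s=bot.get_state(); f=S.R.T@(s["wrist_force"]-f0); pp=S.R.T@(s["eef_pos"]-tcp(S,0,0,0)); print(x,round(s["t"],2),np.round(pp,2),np.round(f,1),np.round(s["moment"],2))
    if f[0]>19 : break
```

```text
-35 12.11 [-28.05  -0.34   0.96] [13.5  3.7 14.4] [ 1.29  1.12 -0.01]
-36 12.36 [-28.14  -0.34   0.95] [14.5  4.2 14. ] [ 1.55  1.26 -0.04]
-37 12.61 [-28.17  -0.36   0.96] [15.8  4.5 15. ] [ 1.79  1.39 -0.18]
-38 12.86 [-28.28  -0.34   0.92] [17.   5.2 14.7] [ 2.05  1.46 -0.21]
-39 13.11 [-28.39  -0.36   0.94] [18.6  5.2 15.4] [ 2.3   1.58 -0.24]
-40 13.36 [-28.45  -0.39   0.94] [19.9  4.5 16.2] [ 2.56  1.7  -0.34]
```

There is a clear stop at grasp x = -28.1: force rises with no motion. I unload the arm, then release.

```bash
python3 - <<'E'
from plan import *
from cell import bot,ik,cams
f0=np.array([-0.1,-.17,-7.1])
def st(l):
    s=bot.get_state(); f=S.R.T@(s["wrist_force"]-f0); print(l,round(s["t"],2),np.round(S.R.T@(s["eef_pos"]-tcp(S,0,0,0)),2),np.round(f,1),np.round(s["moment"],2),round(s["grip_width"],1))
    return f
bot.servo_line(tcp(S,-31,-0.35,0.6),40); st("a")
bot.servo_line(tcp(S,-30,-0.35,1.2),40); f=st("b")
bot.move_gripper(58,60); st("open58")
bot.move_gripper(85); st("open")
bot.servo_line(tcp(S,-28,-0.3,75),200); st("up")
E
python3 - <<'E'
from plan import *
import fit
from cell import bot,cams
bot.move_pose(tcp(S,-190,0,110),tool(S,0))
print(bot.get_state()["t"])
for n in("scene","top"):
    p=cams.get_image(n)
    import pickle; pickle.dump({k:p[k] for k in("frame","K","position","rotation")},open(f"seat_{n}.pkl","wb"))
    c=(230,160,360,285) if n=="scene" else (190,90,310,210)
    cv2.imwrite(f"pics/r_{n}.png",cv2.resize(p["frame"][c[1]:c[3],c[0]:c[2]],None,fx=4.8,fy=4.8,interpolation=2))
E
```

```text
a 13.73 [-27.74  -0.31   0.93] [ 7.3  3.4 13.4] [0.59 0.9  0.35] 45.4
b 13.98 [-27.66  -0.32   0.98] [8.5 1.7 8.8] [0.68 0.64 0.3 ] 44.8
open58 14.27 [-31.4   -0.84   1.31] [ 1.7 -0.7  7.4] [-0.3  -0.09 -0.01] 58.1
open 14.66 [-30.12  -0.39   1.23] [ 2.2 -0.3  7.1] [-0.27 -0.06  0.02] 85.3
up 15.18 [-28.02  -0.12  75.1 ] [2.7 0.5 6.1] [-0.23 -0.06  0.01] 84.8
15.875
```

View pics/r_scene.png

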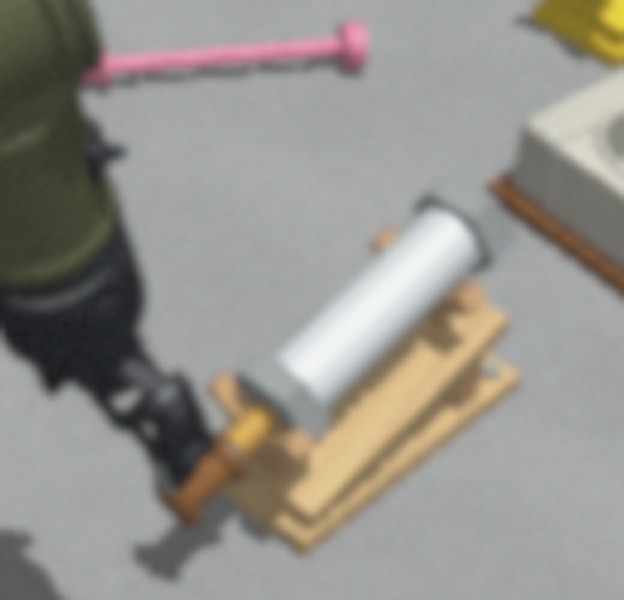

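View pics/r_top.png

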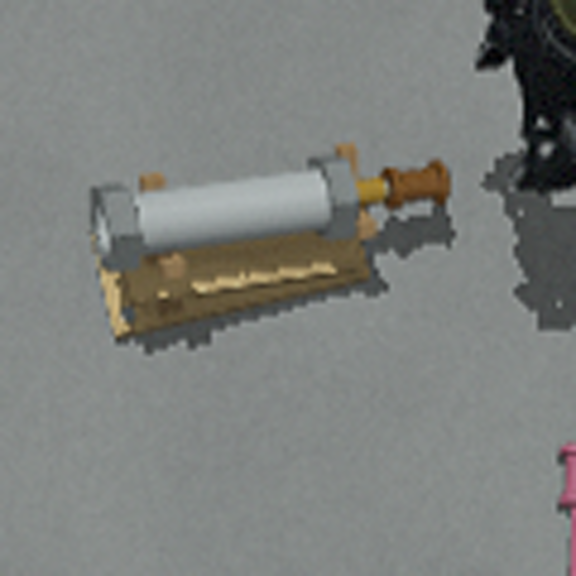

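Seated and free: in the top crop the cap at (335,180) is hard against the lower V. I refine the seated axis and handle position from these pictures.

```bash
cat > seat.py <<'E'
from plan import *
import fit
from fit import cyl,render
hx=29/np.cos(np.pi/6)
M=[cyl(-75,71,23),cyl(71,93,hx,6),cyl(-95,-75,hx,6)]
def Hn(d): return [cyl(-165-d,-135-d,12),cyl(-135-d,-127-d,16.5),cyl(-173-d,-165-d,18)]
def pose(v): return Fr(rpy([0,-D15,v[2]]),[v[0],v[1],110.])
def W(F,Ps): return [P@F.R.T+F.o for P in Ps]
E
python3 - <<'E'
from seat import *
from cell import bot,cams,finder
from scipy.optimize import minimize
rois={"top":(195,115,300,180),"scene":(230,180,345,285)}
ps={};met={};hm={}
for n in rois:
    p=cams.get_image(n);ps[n]=p;l,t,r,b=rois[n]
    q=finder.trace("barrel",p); met[n]=q[0]["region"][t:b,l:r].astype(float); print(n,q[0]["score"],q[0]["bbox"])
    f=p["frame"][t:b,l:r].astype(float)
    B_,G,R_=f[...,0],f[...,1],f[...,2]
    m=((R_-B_)>35)&(R_/(G+1)>1.5)&(R_<190)
    hm[n]=m.astype(float)
    cv2.imwrite(f"pics/hm_{n}.png",cv2.resize((np.hstack([m*255.,met[n]*255])).astype(np.uint8),None,fx=3,fy=3,interpolation=0))
def cost(v,ns):
    F=pose(v);e=0
    for n in ns:
        e+=((render(ps[n],W(F,M),0,rois[n])-met[n])**2).sum()
        if n=="top": e+=((render(ps[n],W(F,Hn(v[3])),0,rois[n])-hm[n])**2).sum()
    return e
x0=np.array([625,153,1.798,2.])
for ns in(["top","scene"],["top"],["scene"]):
    q=minimize(cost,x0,args=(ns,),method="Nelder-Mead",options=dict(maxiter=600,initial_simplex=np.vstack([x0]+[x0+d for d in np.diag([6,6,.05,4])])))
    print(ns,np.round(q.x,3),round(q.fun,1), "in S:",np.round(S.R.T@(pose(q.x).p(-150)-S.o),1))
    if len(ns)==2:best=q.x
np.save("seat.npy",best)
for n in rois:
    c=rois[n];k=5;im=cv2.resize(ps[n]["frame"][c[1]:c[3],c[0]:c[2]],None,fx=k,fy=k,interpolation=2)
    for P in W(pose(best),M+Hn(best[3])+[cyl(-125,-95,10)]):
        h=cv2.convexHull(((proj(ps[n],P)+.5-c[:2])*k-.5).astype(np.int32));cv2.polylines(im,[h],True,(0,255,0),1)
    cv2.imwrite(f"pics/sf_{n}.png",im)
E
```

```text
top 0.56 [210.0, 122.3, 272.8, 147.1]
scene 0.73 [278.3, 198.8, 338.9, 254.1]
['top', 'scene'] [625.636 152.985   1.791   2.341] 311.1 in S: [-151.4    0.9    0.4]
['top'] [6.25309e+02 1.53624e+02 1.79200e+00 2.44000e-01] 183.6 in S: [-150.8    1.     0.2]
['scene'] [626.039 152.66    1.793   8.713] 126.1 in S: [-151.8    0.3    0.5]
```

View pics/sf_top.png

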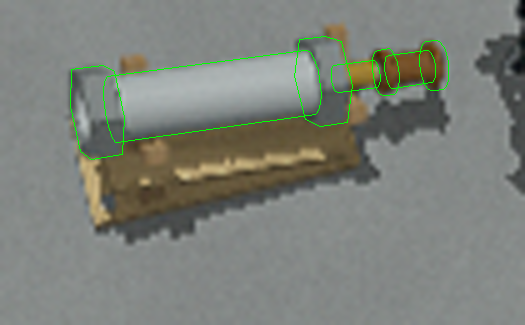

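View pics/sf_scene.png

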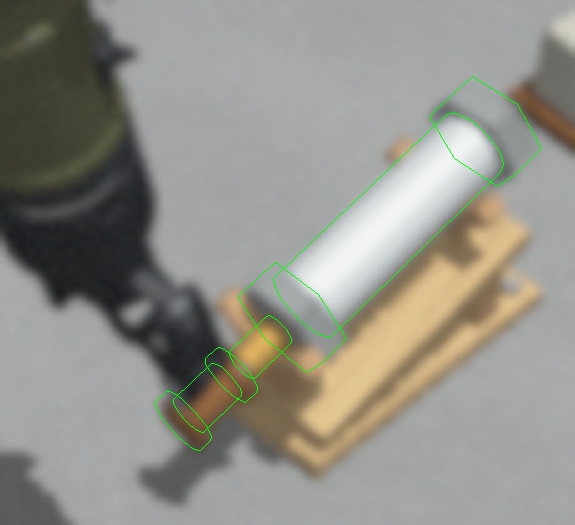

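View pics/hm_top.png

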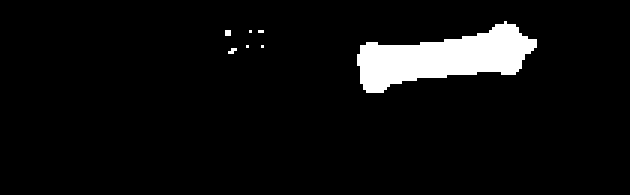

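Run:
```python
from seat import *
import pickle
v=np.load("seat.npy");F=pose(v)
for n in("top","scene"):
    p=pickle.load(open(f"seat_{n}.pkl","rb"))
    xs=np.arange(-184,-100,2.)
    for off in([0,0,0],):
        # sample centre line (upper side)
        uv=proj(p,np.array([F.p(x,0,6) for x in xs])).astype(np.float32)
        c=cv2.remap(p["frame"],uv[:,0].reshape(1,-1),uv[:,1].reshape(1,-1),cv2.INTER_LINEAR)[0]
        print(n,[(int(x),*map(int,k[::-1])) for x,k in zip(xs,c)])
p=pickle.load(open("seat_top.pkl","rb"))
c=p["frame"][118:142,258:290];cv2.imwrite("pics/hz.png",cv2.resize(c,None,fx=24,fy=24,interpolation=0))
```

```text
top [(-184, 132, 136, 136), (-182, 133, 138, 137), (-180, 134, 140, 139), (-178, 122, 118, 109), (-176, 106, 88, 66), (-174, 107, 78, 48), (-172, 113, 76, 39), (-170, 111, 74, 39), (-168, 106, 72, 42), (-166, 111, 76, 43), (-164, 118, 82, 45), (-162, 119, 82, 45), (-160, 118, 80, 44), (-158, 116, 79, 42), (-156, 115, 79, 40), (-154, 116, 80, 42), (-152, 117, 81, 44), (-150, 118, 83, 45), (-148, 120, 85, 46), (-146, 117, 82, 44), (-144, 114, 78, 42), (-142, 114, 77, 38), (-140, 115, 78, 36), (-138, 118, 81, 39), (-136, 119, 83, 41), (-134, 115, 80, 40), (-132, 107, 75, 41), (-130, 91, 68, 42), (-128, 89, 75, 54), (-126, 120, 111, 86), (-124, 144, 133, 95), (-122, 154, 130, 67), (-120, 158, 128, 53), (-118, 157, 127, 51), (-116, 155, 126, 50), (-114, 155, 125, 50), (-112, 155, 126, 51), (-110, 155, 126, 52), (-108, 156, 127, 52), (-106, 157, 127, 51), (-104, 151, 128, 70), (-102, 142, 130, 98)]
scene [(-184, 154, 156, 155), (-182, 141, 139, 137), (-180, 121, 115, 110), (-178, 103, 91, 83), (-176, 94, 77, 64), (-174, 96, 75, 59), (-172, 102, 78, 60), (-170, 104, 80, 61), (-168, 103, 78, 59), (-166, 99, 74, 55), (-164, 101, 73, 53), (-162, 101, 73, 52), (-160, 107, 76, 54), (-158, 108, 77, 55), (-156, 112, 81, 57), (-154, 117, 85, 59), (-152, 125, 89, 61), (-150, 131, 93, 63), (-148, 138, 99, 67), (-146, 140, 100, 66), (-144, 142, 100, 65), (-142, 138, 98, 65), (-140, 133, 94, 63), (-138, 127, 90, 61), (-136, 125, 89, 59), (-134, 129, 93, 64), (-132, 139, 102, 72), (-130, 144, 110, 79), (-128, 149, 119, 85), (-126, 162, 131, 89), (-124, 180, 146, 90), (-122, 197, 158, 91), (-120, 211, 169, 93), (-118, 214, 172, 94), (-116, 215, 172, 93), (-114, 215, 172, 93), (-112, 216, 173, 93), (-110, 216, 173, 94), (-108, 215, 172, 94), (-106, 214, 170, 93), (-104, 204, 163, 89), (-102, 189, 151, 82)]
```

View pics/hz.png

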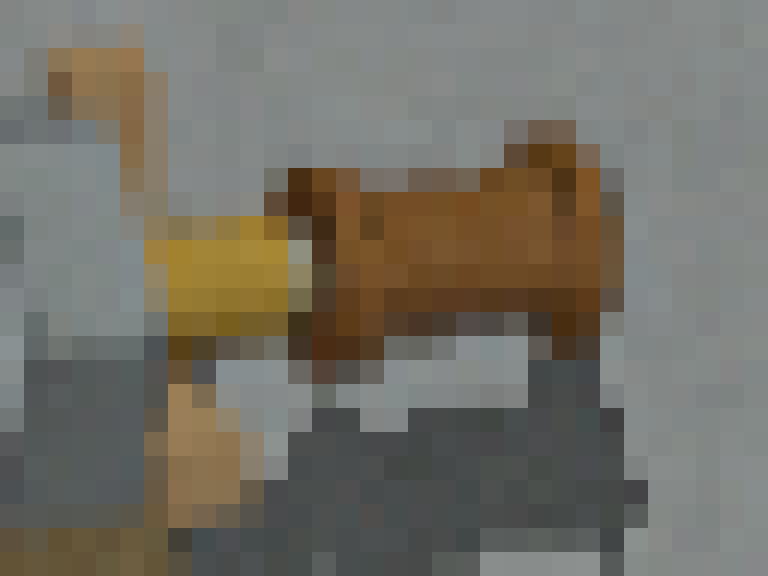

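Seat axis offset from plan is under about 2 mm, and the plunger is about 2 mm out (bush-to-collar gap about 4 mm against 2 nominal). Next I grip the handle waist.

```bash
cat > ax.py <<'E'
from seat import *
v=np.load("seat.npy"); v[2]=1.793
A=pose(v)
# blend lateral at x=-28 with the gripped measurement (S y=-0.33)
yl=(A.R.T@(S.p(-28,-0.33)-A.o))[1]
A.o=A.o+A.R@np.array([0,0.5*yl,0])
def loc(s): return A.R.T@(s["eef_pos"]-tcp(A,0,0,0))
E
python3 - <<'E'
from ax import *
from cell import bot
print(yl)
o=tool(A,0)
bot.move_gripper(58,50)
bot.servo_line(tcp(A,-152.2,0,60),200,o); 
bot.servo_line(tcp(A,-152.2,0,0),100); bot.wait(0.3)
s=bot.get_state();f0=s["wrist_force"];np.save("f0.npy",f0);print(s["t"],loc(s),f0)
bot.move_gripper(15,50); bot.wait(.2)
s=bot.get_state();print(s["t"],loc(s),A.R.T@(s["wrist_force"]-f0),s["moment"],s["grip_width"])
E
python3 - <<'E'
from cell import cams
import cv2,numpy as np
for n in("scene","top"):
    p=cams.get_image(n)
    c=(220,170,350,285) if n=="scene" else (200,90,320,180)
    cv2.imwrite(f"pics/hg_{n}.png",cv2.resize(p["frame"][c[1]:c[3],c[0]:c[2]],None,fx=4.8,fy=4.8,interpolation=2))
E
```

```text
-0.3514246687796978
18.075 [-152.26672918   -0.24851403    0.57060737] [ 0.85026348 -0.1146827   0.07826442]
18.6833 [-1.52231076e+02 -4.27734684e-02  2.27969440e-01] [0.4028481  1.7072861  2.09047036] [-0.2518514   0.03121857  0.05680559] 22.60470131798318
```

View pics/hg_scene.png

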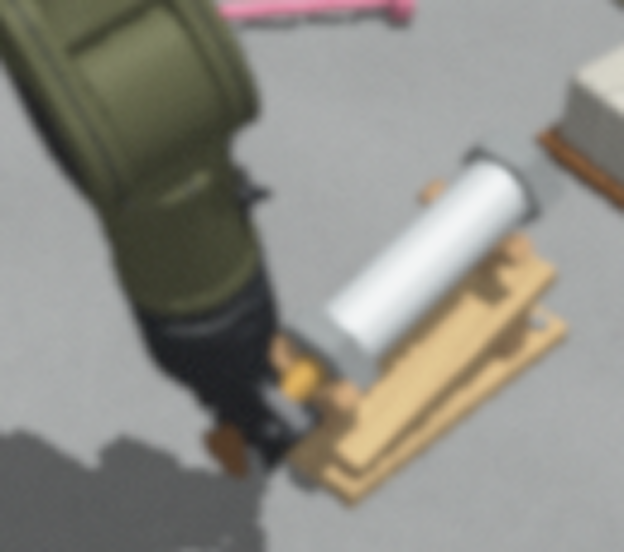

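The waist is held (width 22.6 mm against a nominal 24), and the side force is under 2 N. I draw straight back in monitored steps.

Run:
```python
from ax import *
from cell import bot
f0=np.load("f0.npy")
x=-152.2
while x>-192:
    x-=8; bot.servo_line(tcp(A,x,0.3,0.3),30)
    s=bot.get_state(); f=A.R.T@(s["wrist_force"]-f0)
    print(x,round(s["t"],2),np.round(loc(s),2),np.round(f,1),np.round(s["moment"],2),round(s["grip_width"],1))
    if abs(f[1])>8 or abs(f[2])>10 or abs(f[0])>45: break
from cell import cams
for n in("scene","top"):
    p=cams.get_image(n)
    c=(220,170,350,285) if n=="scene" else (200,90,320,180)
    cv2.imwrite(f"pics/d_{n}.png",cv2.resize(p["frame"][c[1]:c[3],c[0]:c[2]],None,fx=4.8,fy=4.8,interpolation=2))
```

```text
-160.2 19.2 [-161.29    0.19    0.29] [-1.2 -0.2 -0.4] [-0.36 -0.23 -0.14] 22.4
-168.2 19.62 [-169.22    0.26    0.31] [-0.2 -0.6 -0.2] [-0.36 -0.31 -0.11] 22.6
-176.2 20.03 [-177.22    0.33    0.32] [-0.4 -0.6  0. ] [-0.42 -0.34 -0.18] 22.7
-184.2 20.45 [-185.14    0.34    0.35] [-0.5 -0.4  0.1] [-0.34 -0.28 -0.23] 22.6
-192.2 20.87 [-193.12    0.39    0.34] [-0.6 -0.8 -0.1] [-0.42 -0.38 -0.2 ] 22.4
```

View pics/d_scene.png

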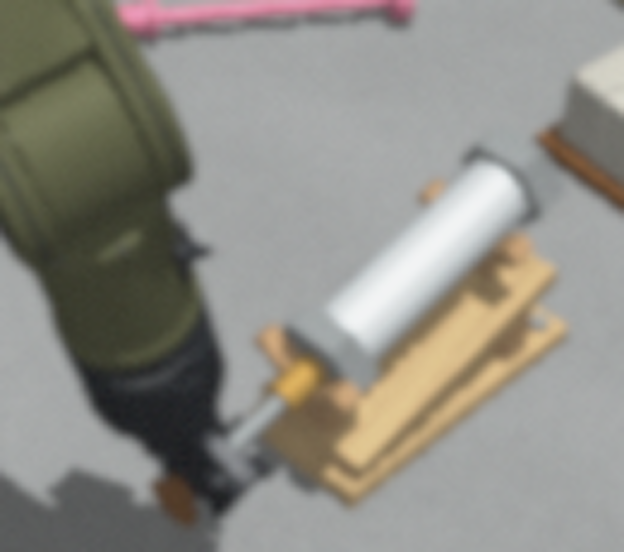

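The rod is drawing out smoothly, the barrel has not moved in the saddles, and side forces are under 1 N. I continue to about 70 mm.

Run:
```python
from ax import *
from cell import bot,cams
import pickle
f0=np.load("f0.npy")
for x in(-200.2,-208.2,-214.2,-219.3):
    bot.servo_line(tcp(A,x,0.3,0.3),30)
    s=bot.get_state(); f=A.R.T@(s["wrist_force"]-f0)
    print(x,round(s["t"],2),np.round(loc(s),2),np.round(f,1),np.round(s["moment"],2),round(s["grip_width"],1))
    if abs(f[1])>8 or abs(f[2])>10 or abs(f[0])>45: break
bot.wait(.3);s=bot.get_state();print(s["t"],loc(s),A.R.T@(s["wrist_force"]-f0))
for n in("scene","top"):
    p=cams.get_image(n);pickle.dump({k:p[k] for k in("frame","K","position","rotation")},open(f"fin_{n}.pkl","wb"))
    c=(210,170,340,285) if n=="scene" else (200,90,320,180)
    k=4.8;im=cv2.resize(p["frame"][c[1]:c[3],c[0]:c[2]],None,fx=k,fy=k,interpolation=2)
    for P in W(A,M+Hn(70)+[cyl(-125,-95,10)]):
        h=cv2.convexHull(((proj(p,P)+.5-c[:2])*k-.5).astype(np.int32));cv2.polylines(im,[h],True,(0,255,0),1)
    cv2.imwrite(f"pics/f_{n}.png",im)
    xs=np.arange(-256,-180,2.) if n=="scene" else np.arange(-256,-100,4)
    uv=proj(p,np.array([A.p(x,0,4) for x in xs])).astype(np.float32)
    cc=cv2.remap(p["frame"],uv[:,0].reshape(1,-1),uv[:,1].reshape(1,-1),cv2.INTER_LINEAR)[0]
    print(n,[(int(x),*map(int,k[::-1])) for x,k in zip(xs,cc)])
```

```text
-200.2 21.38 [-200.9     0.39    0.33] [-0.4 -0.7 -0.5] [-0.41 -0.33 -0.22] 22.2
-208.2 21.8 [-209.24    0.46    0.33] [-0.2  0.2 -0.6] [-0.52 -0.32 -0.19] 22.9
-214.2 22.15 [-214.92    0.45    0.3 ] [-1.  -0.9  0.1] [-0.4  -0.2  -0.14] 22.2
-219.3 22.47 [-219.99    0.45    0.29] [-0.3 -1.  -0.3] [-0.42 -0.22 -0.18] 22.4
22.7667 [-219.93682084    0.42759033    0.33345639] [-1.32818368 -0.1957001   0.33229344]
scene [(-256, 88, 90, 90), (-254, 88, 90, 89), (-252, 88, 88, 88), (-250, 87, 86, 85), (-248, 86, 81, 79), (-246, 82, 71, 64), (-244, 81, 65, 53), (-242, 81, 62, 46), (-240, 82, 61, 43), (-238, 82, 61, 42), (-236, 81, 60, 40), (-234, 80, 60, 41), (-232, 77, 57, 41), (-230, 69, 53, 39), (-228, 56, 45, 38), (-226, 44, 38, 37), (-224, 36, 35, 36), (-222, 32, 34, 35), (-220, 35, 36, 38), (-218, 35, 36, 40), (-216, 32, 35, 38), (-214, 35, 38, 40), (-212, 43, 45, 47), (-210, 57, 58, 61), (-208, 79, 80, 83), (-206, 102, 103, 106), (-204, 120, 121, 124), (-202, 130, 132, 136), (-200, 134, 136, 139), (-198, 137, 139, 141), (-196, 141, 144, 146), (-194, 147, 152, 153), (-192, 155, 160, 16
[... 272 characters left out ...]
3, 20, 19), (-224, 22, 22, 22), (-220, 107, 74, 42), (-216, 119, 83, 43), (-212, 116, 78, 39), (-208, 112, 80, 41), (-204, 118, 83, 48), (-200, 89, 60, 31), (-196, 100, 95, 84), (-192, 125, 133, 135), (-188, 124, 130, 130), (-184, 123, 129, 128), (-180, 123, 130, 128), (-176, 125, 133, 129), (-172, 123, 129, 128), (-168, 120, 128, 126), (-164, 120, 127, 127), (-160, 121, 128, 126), (-156, 124, 131, 128), (-152, 123, 130, 128), (-148, 126, 135, 132), (-144, 124, 130, 127), (-140, 123, 129, 128), (-136, 120, 127, 126), (-132, 120, 128, 126), (-128, 127, 128, 119), (-124, 144, 126, 79), (-120, 154, 124, 47), (-116, 152, 123, 49), (-112, 152, 123, 50), (-108, 152, 123, 48), (-104, 144, 126, 78)]
```

View pics/f_scene.png

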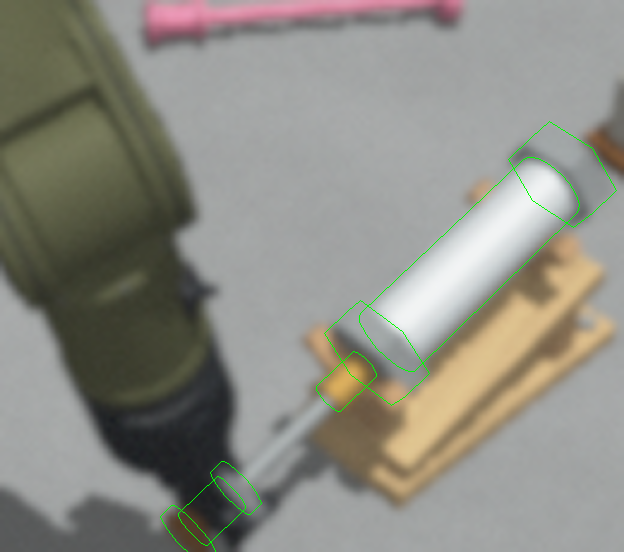

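View pics/f_top.png

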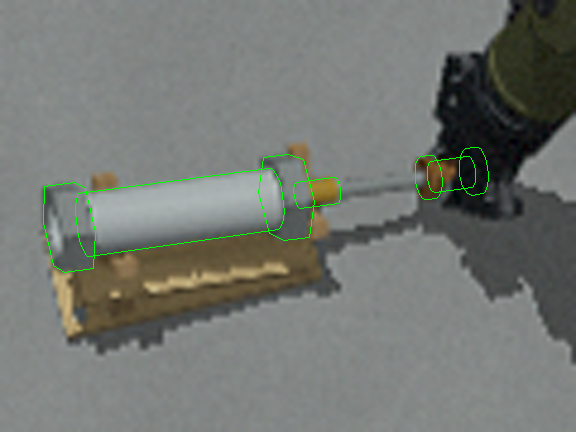

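The collar front is at about -197 and the bush end at about -126 along the axis, which puts the plunger about 70 mm out. The barrel still matches its seated overlay. I hand it in.

Run:
```python
from cell import job_done,bot
print(job_done()); print(bot.get_state()["t"])
```

```text
the job is handed in; nothing more can be done
None
the job is handed in; nothing more can be done
```

The extruder is lying in both V saddles, mouth uphill. The arm is still holding the handle with the plunger about 70 mm out. I handed the job in at about 23 s.

- **Seating:** I slid the barrel downhill until it stopped firmly, with the force climbing to 20 N and no further motion. That puts the rear cap against the lower saddle. I then let go before moving to the handle.
- **Draw:** I pulled the plunger straight back along the barrel. The side forces I read at each step stayed around 1 N or less. The barrel stayed on its seated outline in both camera views.
- **Distance out:** The gripper moved 67.7 mm from a start of about 2 mm out, giving roughly 69.7 mm. The rod length measured in the top view (bush to collar, about 71–72 mm) agrees with about 70 mm, good to roughly 1–2 mm.
- **Checks that failed or disagreed:**
  - The automatic fit of the starting plunger position was unreliable, so I read the 2 mm start from the bush-to-collar gap in the picture.
  - The two cameras differed by about 3 mm on where the rest stands, and the push against the saddle settled that along the slope.
- **Not rechecked:** I did not look closely at the beaker, stick and mould at the end. The arm did not go near the beaker or the stick and only passed well above the mould.

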